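# Tidy a mixed handful into rack, bowl and tray

### The arm

A 6-joint arm with a two-finger parallel gripper is mounted at the origin on a cart in front of the work surface, level with it; the furniture and walls round the work are solid. World frame = base frame: x ahead of the robot, y to its left, z up, the work surface at z = 0. Lengths are in m, angles in rad, forces in N, time in s.
With the tool pointing down it reaches from about 0.35 to 0.85 m from the base axis. Payload 8.1 kg.
Tool frame: the origin (TCP) lies midway between the tips of the shut fingers; the grasp point (between the pads) lies 19 mm behind it; z points along the fingers, y is the line along which they close (so a half turn about z gives the same grasp; the last joint's range is limited). The gripper opens to 93 mm and grips with 3 to 60 N. Pads are 15 mm wide; open, the fingers measure 128 mm over their backs; the gripper's body (75 mm by 188 mm) begins 65 mm behind the grasp point.
Start: joints at [-1.308, 0.13, 1.488, -0, 1.523, -0.085], TCP at [0.205, -0.564, 0.219] pointing down, gripper open.
Joint ranges: [-2.96, 2.96], [-0.89, 2.26], [0.02, 2.5], [-1.34, 4.48], [0, 2.73], [-2.66, 2.66]. Speed limits (rad/s): [2.39, 2.39, 2.79, 3.14, 3.14, 3.14].

### API

Orientations are given as a rotation vector (axis times angle).
In Python, from plant import robot, cams gives the robot as it stands. The module is installed in compiled form; this text tells all that it offers.
- The arm moves only by the tool play_rows, never from a script. Its arguments are lists of equal length, an entry for each row: "slide": the shift along the tool's x, y, z scaled (see below), a list of three; "twist": the turn, a rotation vector about the tool's x, y, z scaled (see below), a list of three. A call has exactly 8 rows; each row shifts and turns the commanded pose from where the row before left it, along the tool's axes as they then stand; what a row does not reach is not made up. The controller multiplies each number of a shift by 25 cm and each number of a turn by 60 degrees. A row lasts 1/10 s, in which the tool goes at most 50 mm and 8.59 degrees, less where a joint would pass 70% of its speed; a pose out of reach is approached as far as the arm can. A call with a number of a shift or a turn outside -1 to 1 is refused whole. A call with a gripper value outside its range is refused whole. "fingers" is the closure, from -1 (fully open) to 1 (shut), set as the call begins (left out, the last holds). The fingers move at their own pace and stop on an object; "force" is the grip in N (left out, the last holds). Time passes only in rows, so rows that do not move let the fingers close, or fill a call up. It gives the time, the measured TCP pose, the force, the opening and the grip force at its end, in the units of the state.
- robot.read_state(): the state, without advancing time (a new reading comes with each control period).
- cams.read_camera(name): name is "scene" or "top" or "wrist"; returns (picture, depth): 400x640x3 uint8, red, green, blue; 400x640 float32, m along the optical axis (not along the pixel's ray), 0 where there is no reading.
- cams.get_calibration(name): a dict with "fx", "fy", "cx", "cy" (pixels), "world_from_camera" (4x4, takes a point from camera to world coordinates). Camera axes: x right, y down, z forward; pixel columns grow to the right and rows downward; lengths in m; the calibration is good to about 2 mm. A picture is of the moment at which its call begins: read the wrist's pose just before it. get_calibration takes no time and is no camera call; for the wrist camera it gives the pose at the moment of the call.
- robot.close_job(): hands the job in; it is judged then, once.
The state is a dict: "t": time; "q": joint angles; "dq": joint speeds; "joint_torque": joint torques, N m; "tool_pos": TCP position; "orientation": TCP orientation; "force": force on the tool from outside, world axes, zero at the start; "wrist_torque": the same for the moment, N m; "opening": finger opening in m; "gripper_force": force on a finger pad.
Only numpy, scipy, OpenCV 4.12 (cv2) and the standard library are available. Lean on these libraries where they do the work, as an engineer would, in place of code of your own. Each camera call takes 0.05 s, during which the arm holds its last target. There are 200 camera calls.

### The job

Tidy up the four things lying on the front of the worktop: stand the green-capped spice jar and the salt shaker upright in the two-bay wooden rack, one in each bay (either way round), put the lemon in the round dark bowl, and lay the teaspoon flat and lengthwise in the long shallow tray. Leave the fish tin and the brown mug where they are.

Things in the scene. Friction and masses are not known exactly. Their poses are not given: they have to be found in the camera images.
- spice_jar: Clear glass spice jar with a green cap, standing upright, 46 mm in diameter, 106 mm tall, the cap from 85 mm up; about 0.11 kg. Origin at the centre of its underside, z up.
- salt_shaker: Clear glass salt shaker with a grey domed top, standing upright, 44 mm in diameter up to 66 mm, narrowing to a top 34 mm in diameter above 74 mm, 90 mm tall; about 0.1 kg. Origin at the centre of its underside, z up.
- lemon: Yellow lemon lying on the worktop, 77 mm long (its x axis), 51 mm wide (its y axis), 52 mm high; about 0.1 kg. Origin at the centre of its underside as it lies at the start, z up. It can be gripped across its width at half height; it may roll a little in the bowl.
- teaspoon: Metal teaspoon lying flat, 139 mm long (its x axis), at most 30 mm wide (its y axis), 10 mm high; 0.02 kg. Origin at its middle, on the underside, z up. It can be gripped across its width at its middle. Its bowl may point either way in the tray.
- rack: Fixed open-topped wooden rack, 80 mm (its x axis) by 149 mm (its y axis), top of the walls 40 mm above the worktop, walls and divider 6 mm thick. The divider in the middle makes two bays side by side along y, each 68 mm (x) by 65.5 mm (y) inside, centred at x = 0, y = +36 and -36 mm; their floor lies 8 mm above the worktop. Origin at the centre of its underside, on the worktop, z up.
- bowl: Fixed round bowl of dark wood, 150 mm across the rim, 50 mm high, wall about 5 mm, flat inner floor about 67 mm across and 6 mm above the worktop, sides sloping outward. Origin at the centre of its underside, z up.
- tray: Fixed long shallow open tray of light wood, 98 mm (its x axis) by 198 mm (its y axis, the lengthwise direction), inside 88 by 188 mm; top of the walls 22 mm, floor 7 mm above the worktop. Origin at the centre of its underside, on the worktop, z up.
- fish_tin: Bystander, to be left alone: low round loose tin, 86 mm in diameter, 40 mm high, behind the work. Origin at the centre of its underside.
- mug: Bystander, to be left alone: loose brown mug behind the work, 82 mm in diameter (113 mm with the handle), 88 mm high. Origin at the centre of its underside. Above it hangs a wall cabinet, from about x = 0.58 m on, its underside 0.5 m up: raised wrists must stay in front of it.
There are look-alikes about, which are no part of the job. Several things look just like the lemon: the one meant starts farthest to the robot's left.

How it is judged:
At the end, for the whole second after the job is handed in: Jar and shaker stand on the floors of the rack's two bays (within 16 mm of a bay's centre per axis, tilt < 0.12 rad); lemon in the bowl (origin within 60 mm of its axis, below 75 mm); teaspoon flat on the tray floor (within 30 mm of its centre per axis, within 0.5 rad of lengthwise); all at rest (x of spice_jar in the frame of rack between -0.016 and 0.016 m and (y of spice_jar in the frame of rack between 0.02 and 0.052 m or y of spice_jar in the frame of rack between -0.052 and -0.02 m) and z of spice_jar in the frame of rack between 0.003 and 0.013 m and angle between each of spice_jar, salt_shaker, teaspoon's own z axis and vertical below 0.12 rad and x of salt_shaker in the frame of rack between -0.016 and 0.016 m and (y of salt_shaker in the frame of rack between 0.02 and 0.052 m or y of salt_shaker in the frame of rack between -0.052 and -0.02 m) and z of salt_shaker in the frame of rack between 0.003 and 0.013 m and horizontal distance between lemon and bowl below 0.06 m and z of lemon in the frame of bowl below 0.075 m and x of teaspoon in the frame of tray between -0.03 and 0.03 m and y of teaspoon in the frame of tray between -0.03 and 0.03 m and z of teaspoon in the frame of tray below 0.013 m and angle between the x axis of teaspoon and the y axis of tray, either way round below 0.5 rad and linear speed of each of spice_jar, salt_shaker, lemon, teaspoon below 0.02 m/s); the robot touches nothing.
It fails at once if the fish tin is moved by more than 25 mm (distance of fish_tin from where it was at the start of the episode above 0.025 m).
It fails at once if the mug is moved by more than 25 mm (distance of mug from where it was at the start of the episode above 0.025 m).
It also fails if it takes over 115 s, if anything falls off the work surface, if the arm or the gripper's body presses on something with over 40 N, if the wrist force passes 120 N, or if a joint passes its speed limit or range.

## Working session

There is one attempt and no reset: what is moved stays moved. The work goes in short steps, Python scripts to look and compute and a tool call to move; the robot and the scene stay as the last step left them, time stands still between calls to the robot, and variables do not carry over. Pictures are saved under pics/ and viewed, at most 14 in all, crops included, and the job is handed in when it is done.

Besides the shell and the picture viewer there is one more tool, called by a JSON object that holds its "fn" and its "kwargs", one argument or row to a line. play_rows: Moves the arm, as the interface text tells. Shifts and turns lie within -1 to 1; 1 stands for 25 cm of shift or 60 degrees of turn. Its arguments: {"type":"object","properties":{"slide":{"type":"array"},"twist":{"type":"array"},"fingers":{"type":"number"},"force":{"type":"number"}},"required":["slide","twist"]}

```bash
mkdir -p pics
cat > h.py <<'E'
import numpy as np, cv2
from scipy.spatial.transform import Rotation as R
from plant import robot, cams
def shot(n,f=None):
    c=cams.get_calibration(n); p,d=cams.read_camera(n)
    if f: cv2.imwrite('pics/'+f,p[:,:,::-1])
    return c,p,d
def ray(c,u,v,z):
    T=np.array(c['world_from_camera']); r=T[:3,:3]@np.array([(u-c['cx'])/c['fx'],(v-c['cy'])/c['fy'],1]); o=T[:3,3]
    return o+r*(z-o[2])/r[2]
def cloud(c,d):
    T=np.array(c['world_from_camera']); v,u=np.indices(d.shape)
    P=np.stack([(u-c['cx'])/c['fx']*d,(v-c['cy'])/c['fy']*d,d],-1)
    return P@T[:3,:3].T+T[:3,3]
E
python3 - <<'E'
from h import *
s=robot.read_state(); print(s)
for n in('scene','top'):
    c,p,d=shot(n,n+'0.png'); np.savez(n+'0.npz',p=p,d=d,**{k:np.array(v) for k,v in c.items()}); print(n,c)
E
```

```text
{'t': 0.0, 'q': array([-1.30840235e+00,  1.31116354e-01,  1.48926340e+00, -2.15759715e-05,
        1.52299849e+00, -8.53659249e-02]), 'dq': array([ 0.00039034, -0.00020269,  0.00104671,  0.00129432,  0.00186015,
       -0.00105428]), 'joint_torque': array([ 1.67066378e-05, -5.59835994e+01, -4.91768110e+01,  7.69468700e-02,
        3.50481807e-02, -1.61394446e-04]), 'tool_pos': array([ 0.20436214, -0.56352768,  0.21762293]), 'orientation': array([-3.09247016e+00, -5.43205749e-01,  2.81499994e-04]), 'force': array([0.276917  , 0.01808312, 1.15508986]), 'wrist_torque': array([-0.01500411,  0.04949636,  0.00104628]), 'gripper_force': 0.0, 'opening': 0.09281612164680587}
scene {'fx': 386.31361639702703, 'fy': 386.31361639702703, 'cx': 317.6065673158996, 'cy': 202.7078602451199, 'world_from_camera': array([[-0.87107539, -0.36069371,  0.33335822,  0.07824421],
       [-0.49068837,  0.60970728, -0.62248049,  0.71979306],
       [ 0.02127386, -0.70580244, -0.70808921,  0.94258154],
       [ 0.        ,  0.        ,  0.        ,  1.        ]])}
top {'fx': 447.4587706315228, 'fy': 447.4587706315228, 'cx': 315.7912770112772, 'cy': 199.52074173771777, 'world_from_camera': array([[ 0.02617217, -0.98933457,  0.14329037,  0.34323841],
       [-0.99963648, -0.02682975, -0.00265858, -0.05584093],
       [ 0.00647467, -0.1431687 , -0.98967712,  1.22072524],
       [ 0.        ,  0.        ,  0.        ,  1.        ]])}
```

View pics/top0.png

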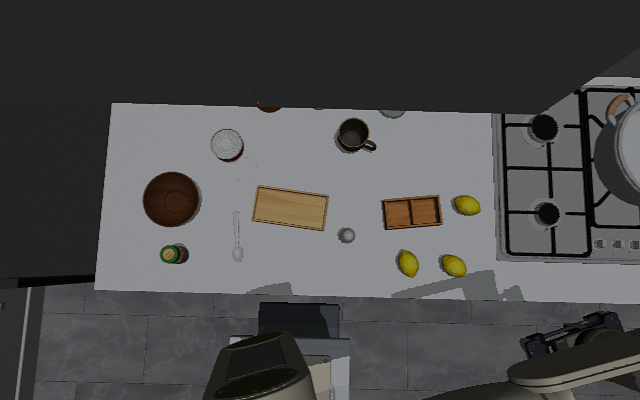

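View pics/scene0.png

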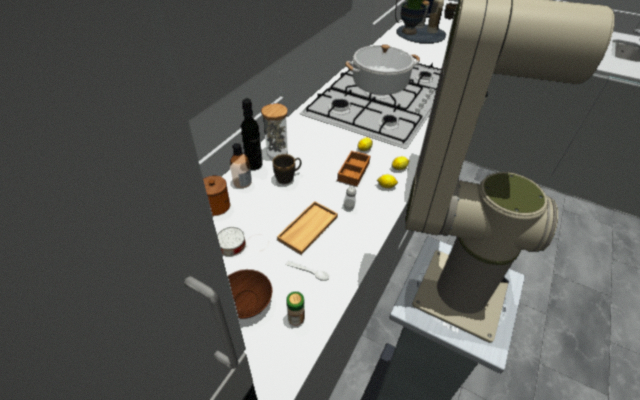

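Top view: jar (172,255), spoon (237,237), bowl (171,199), tray (290,208), shaker (347,235), rack (412,212). The lemon farthest left is at (409,263), with look-alikes at (454,266) and (467,205).

Run:
```python
from h import *
z=np.load('top0.npz'); c={k:z[k] for k in z.files}; p=z['p']; d=z['d']; C=cloud(c,d)
hsv=cv2.cvtColor(p,cv2.COLOR_RGB2HSV)
def rep(name,m,box,zz):
    x0,y0,x1,y1=box; k=np.zeros(m.shape,np.uint8); k[y0:y1,x0:x1]=m[y0:y1,x0:x1]
    cn=max(cv2.findContours(k,0,2)[0],key=cv2.contourArea)
    r=cv2.minAreaRect(cn); b=np.array([ray(c,*q,zz)[:2] for q in cv2.boxPoints(r)]); ct=b.mean(0)
    e1=b[1]-b[0]; e2=b[2]-b[1]; e=e1 if np.hypot(*e1)>np.hypot(*e2) else e2
    print(name,r,ct.round(4),'L',np.hypot(*e1).round(3),np.hypot(*e2).round(3),'longdir',np.degrees(np.arctan2(e[1],e[0])).round(1))
H,S,V=hsv[...,0],hsv[...,1],hsv[...,2]
rep('lemon',(S>120)&(V>60),(392,243,428,283),.026)
rep('lem2',(S>120)&(V>60),(436,250,475,283),.026)
rep('rack',(S>90)&(V>50),(375,188,447,236),.04)
rep('tray',(S>50)&(V>60),(240,180,335,236),.022)
rep('bowl',(S>90),(135,165,207,235),.05)
rep('jarcap',(H>40)&(H<85)&(S>100),(155,240,180,270),.106)
hgt=C[...,2]
for n,b,lo in(('shaker',(330,222,362,248),.06),('jar',(150,238,192,270),.09),('tin',(205,120,250,165),.03),('mug',(330,110,380,160),.07),('bowl',(135,165,207,235),.04),('rack',(375,188,447,236),.03)):
    x0,y0,x1,y1=b; Q=C[y0:y1,x0:x1].reshape(-1,3); q=Q[(Q[:,2]>lo)&(Q[:,2]<.13)]; print(n,len(q),q.mean(0).round(4),(q.min(0)/2+q.max(0)/2).round(4), q.max(0).round(3)) if len(q) else 0
b=C[200:270,225:250]; q=b[(b[...,2]>.003)]; print('spoon',len(q),q.mean(0),q.min(0),q.max(0), 'table z',np.median(C[270:285,250:270,2]))
print([ray(c,u,v,.004).round(3) for u,v in((237,211),(238,262))])
for n in((215,130,290,270,'a'),):pass
cr=np.hstack([cv2.resize(p[200:275,140:265],None,fx=5,fy=5,interpolation=2)]); cv2.imwrite('pics/c1.png',cr[:,:,::-1])
print('corner tray z',C[208,290],'bowl floor',C[199,175])
```

```text
lemon ((407.90008544921875, 263.20001220703125), (22.360679626464844, 21.913463592529297), 26.56505012512207) [ 0.3527 -0.3072] L 0.058 0.059 longdir -115.2
lem2 ((453.5, 265.5), (21.0, 23.0), 90.0) [ 0.3498 -0.428 ] L 0.061 0.055 longdir -88.5
rack ((412.8661193847656, 211.48240661621094), (29.59091567993164, 56.01765441894531), 84.95755004882812) [ 0.4893 -0.318 ] L 0.15 0.079 longdir -83.4
tray ((289.6300048828125, 207.58998107910156), (73.25625610351562, 36.34528732299805), 8.130102157592773) [0.4932 0.011 ] L 0.099 0.199 longdir -96.7
bowl ((170.5, 199.0), (54.0, 55.0), 90.0) [0.5044 0.3243] L 0.146 0.144 longdir -88.4
jarcap ((170.0, 254.0), (16.0, 18.0), 90.0) [0.3591 0.2974] L 0.044 0.039 longdir -88.5
shaker 144 [ 0.4191 -0.1417  0.0842] [ 0.4194 -0.1422  0.0768] [ 0.435 -0.125  0.093]
jar 282 [0.3594 0.3007 0.1046] [0.3591 0.3012 0.1006] [0.381 0.322 0.111]
tin 784 [0.6619 0.1902 0.0369] [0.6624 0.1899 0.0381] [0.706 0.232 0.046]
mug 257 [ 0.6858 -0.159   0.0814] [ 0.6882 -0.1606  0.0813] [ 0.729 -0.112  0.092]
bowl 580 [0.5078 0.3365 0.0474] [0.5044 0.3247 0.0481] [0.577 0.399 0.056]
rack 488 [ 0.4897 -0.3181  0.0381] [ 0.4895 -0.3174  0.0384] [ 0.536 -0.24   0.047]
spoon 381 [0.41092001 0.14817131 0.02806489] [ 0.32518952 -0.05584093  0.00300366] [0.51262014 0.18972981 1.22072524] table z 6.72037145394988e-05
[array([0.482, 0.155, 0.004]), array([0.344, 0.146, 0.004])]
corner tray z [0.49319627 0.01052627 0.01071397] bowl floor [0.5103129  0.32674882 0.00446886]
```

View pics/c1.png

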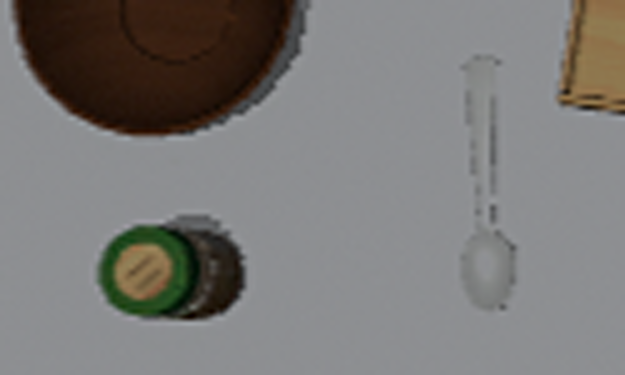

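The crop shows the spoon lying along x, its bowl end toward the robot and its middle near (0.413, 0.151). First I turn the tool toward the rack's axes.

{"fn": "play_rows", "kwargs": {
  "slide": [
    [0,0,0],
    [0,0,0],
    [0,0,0],
    [0,0,0],
    [0,0,0],
    [0,0,0],
    [0,0,0],
    [0,0,0]
  ],
  "twist": [
    [0,0,-0.14],
    [0,0,-0.14],
    [0,0,-0.14],
    [0,0,-0.14],
    [0,0,-0.14],
    [0,0,-0.14],
    [0,0,-0.14],
    [0,0,-0.14]
  ],
  "fingers": -1,
  "force": 15
}}

```text
t: 0.9
tool_pos: [0.2044, -0.5637, 0.218]
orientation: [-2.269, -2.171, -0.001]
force: [0.5, -0.7, -0.4]
opening: 0.093
gripper_force: 0.0
```

```bash
cat >> h.py <<'E'
def go(x,y,z,psi=None):
    """total tool-frame shift (units) to reach TCP x,y,z ; turn (units) about tool z"""
    s=robot.read_state(); r=R.from_rotvec(s['orientation']); p=s['tool_pos']; M=r.as_matrix()
    cur=np.degrees(np.arctan2(M[1,0],M[0,0]))
    print('t',round(s['t'],2),'pos',p.round(4),'psi',cur.round(1),'tilt',np.degrees(np.arccos(-M[2,2])).round(2),'open',round(s['opening'],4),'gf',round(s['gripper_force'],1),'q6',s['q'][5].round(2))
    t=M.T@(np.array([x,y,z])-p)/.25
    print(' slide total',t.round(3),'rows>=',np.ceil(np.linalg.norm(t)/.2-1e-6), '' if psi is None else ('turnz',round(-(psi-cur)/60,3)))
E
python3 - <<'E'
from h import *
go(.4194,-.142,.2,90)
z=np.load('top0.npz'); p=z['p']; h=cv2.cvtColor(p,cv2.COLOR_RGB2HSV)
c={k:z[k] for k in z.files}
for n,(x0,y0,x1,y1) in dict(lemon=(392,243,428,283)).items():
    m=np.zeros(p.shape[:2],bool); m[y0:y1,x0:x1]=((h[...,1]>120)&(h[...,2]>60))[y0:y1,x0:x1]
    v,u=np.nonzero(m); P=np.array([ray(c,a,b,.026)[:2] for a,b in zip(u,v)]); w,V=np.linalg.eigh(np.cov(P.T)); print(n,P.mean(0),4*np.sqrt(w),np.degrees(np.arctan2(V[1,1],V[0,1])))
E
```

```text
t 0.9 pos [ 0.2044 -0.5637  0.218 ] psi 87.5 tilt 0.07 open 0.093 gf 0.0 q6 -1.26
 slide total [1.723 0.785 0.074] rows>= 10.0 ('turnz', np.float64(-0.042))
lemon [ 0.35254537 -0.30789045] [0.04872725 0.07110218] -159.85813260040317
```

{"fn": "play_rows", "kwargs": {
  "slide": [
    [0.16,0.073,0],
    [0.16,0.073,0],
    [0.16,0.073,0],
    [0.16,0.073,0],
    [0.16,0.073,0],
    [0.16,0.073,0],
    [0.16,0.073,0],
    [0.16,0.073,0]
  ],
  "twist": [
    [0,0,0],
    [0,0,0],
    [0,0,0],
    [0,0,0],
    [0,0,0],
    [0,0,0],
    [0,0,0],
    [0,0,0]
  ]
}}

```text
t: 1.7
tool_pos: [0.3666, -0.25, 0.2183]
orientation: [-2.277, -2.164, -0.0]
force: [0.5, -0.6, -0.2]
opening: 0.0928
gripper_force: 0.0
```

{"fn": "play_rows", "kwargs": {
  "slide": [
    [0.11,0.05,0],
    [0.11,0.05,0],
    [0.11,0.05,0.02],
    [0.11,0.05,0.05],
    [0,0,0],
    [0,0,0],
    [0,0,0],
    [0,0,0]
  ],
  "twist": [
    [0,0,0],
    [0,0,0],
    [0,0,0],
    [0,0,0],
    [0,0,0],
    [0,0,0],
    [0,0,0],
    [0,0,0]
  ]
}}

```text
t: 2.5
tool_pos: [0.4217, -0.1454, 0.2015]
orientation: [2.277, 2.163, 0.0]
force: [-0.2, 0.5, 0.3]
opening: 0.0925
gripper_force: 0.0
```

Run:
```python
from h import *
go(.4194,-.142,.038,90)
shot('wrist','w1.png')
```

```text
t 2.5 pos [ 0.4217 -0.1454  0.2015] psi 87.0 tilt 0.04 open 0.0925 gf 0.0 q6 -0.4
 slide total [ 0.014 -0.01   0.654] rows>= 4.0 ('turnz', np.float64(-0.049))
```

View pics/w1.png

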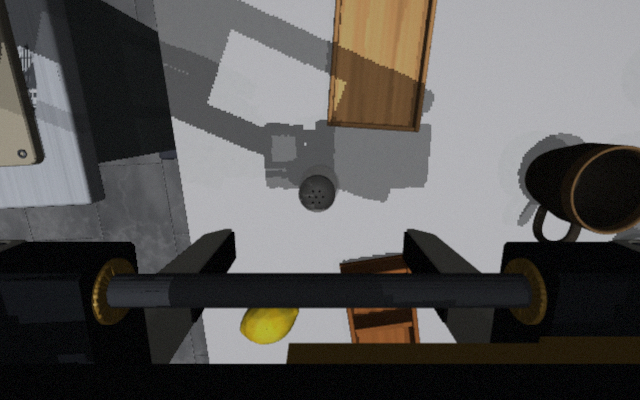

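The wrist view shows the shaker top at (317,193), with the tray ahead of it and the rack below.

Run:
```python
from h import *
c=cams.get_calibration('wrist'); print(ray(c,317,193,.086), np.array(c['world_from_camera']).round(3))
```

```text
[ 0.42052036 -0.14150624  0.086     ] [[ 0.999 -0.051 -0.012  0.425]
 [-0.052 -0.97  -0.236 -0.081]
 [ 0.001  0.236 -0.972  0.367]
 [ 0.     0.     0.     1.   ]]
```

{"fn": "play_rows", "kwargs": {
  "slide": [
    [0.014,-0.01,0],
    [0,0,0.13],
    [0,0,0.13],
    [0,0,0.13],
    [0,0,0.13],
    [0,0,0.13],
    [0,0,0],
    [0,0,0]
  ],
  "twist": [
    [0,0,0],
    [0,0,0],
    [0,0,0],
    [0,0,0],
    [0,0,0],
    [0,0,0],
    [0,0,0],
    [0,0,0]
  ]
}}

```text
t: 3.35
tool_pos: [0.419, -0.1408, 0.039]
orientation: [-2.276, -2.164, 0.001]
force: [0.4, 0.6, 1.3]
opening: 0.0931
gripper_force: 0.0
```

{"fn": "play_rows", "kwargs": {
  "slide": [
    [0,0,0],
    [0,0,0],
    [0,0,0],
    [0,0,0],
    [0,0,0],
    [0,0,0],
    [0,0,0],
    [0,0,0]
  ],
  "twist": [
    [0,0,0],
    [0,0,0],
    [0,0,0],
    [0,0,0],
    [0,0,0],
    [0,0,0],
    [0,0,0],
    [0,0,0]
  ],
  "fingers": 1,
  "force": 15
}}

```text
t: 4.15
tool_pos: [0.4201, -0.141, 0.039]
orientation: [2.276, 2.164, 0.001]
force: [1.6, -1.1, 1.8]
opening: 0.0388
gripper_force: 15.0
```

{"fn": "play_rows", "kwargs": {
  "slide": [
    [0,0,0],
    [0,0,0],
    [0,0,-0.04],
    [0,0,-0.08],
    [0,0,-0.12],
    [0,0,-0.12],
    [0,0,-0.1],
    [0,0,0]
  ],
  "twist": [
    [0,0,0],
    [0,0,0],
    [0,0,0],
    [0,0,0],
    [0,0,0],
    [0,0,0],
    [0,0,0],
    [0,0,0]
  ]
}}

```text
t: 4.95
tool_pos: [0.4213, -0.1417, 0.1577]
orientation: [2.273, 2.161, 0.003]
force: [0.7, -0.1, -1.3]
opening: 0.0386
gripper_force: 14.7
```

Run:
```python
from h import *
go(.485,-.282,.16,96.6)
```

```text
t 4.95 pos [ 0.4213 -0.1417  0.1577] psi 87.1 tilt 0.32 open 0.0386 gf 14.7 q6 -0.39
 slide total [-0.548  0.283 -0.006] rows>= 4.0 ('turnz', np.float64(-0.158))
```

Run:
```python
from h import *
c,p,d=shot('wrist')
a=p[150:400,180:460]
c,p,d=shot('scene'); b=p[100:225,280:420]
cv2.imwrite('pics/c2.png',np.hstack([cv2.resize(a,(560,500)),cv2.resize(b,(224,200))[:200].repeat(1,0) if 0 else cv2.copyMakeBorder(cv2.resize(b,(240,214)),0,286,0,0,0)])[:,:,::-1])
```

```text
(no output)
```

View pics/c2.png

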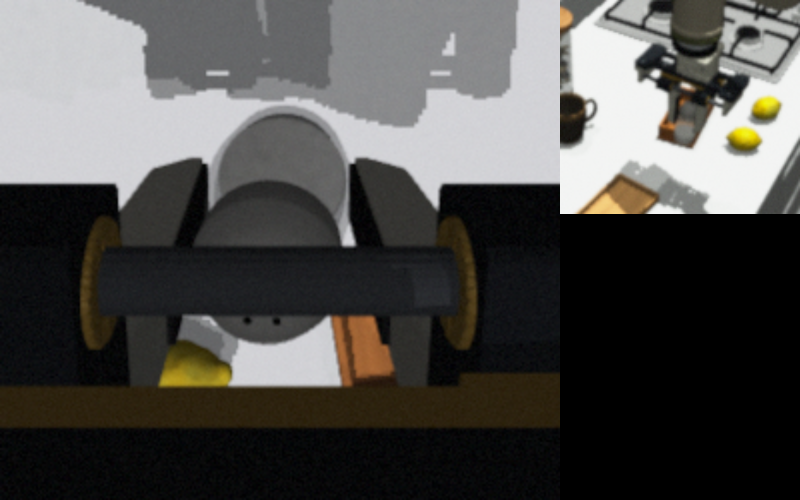

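The wrist view shows the shaker held between the fingers, about upright. Next I carry it over the left bay.

{"fn": "play_rows", "kwargs": {
  "slide": [
    [-0.05,0.023,0],
    [-0.11,0.057,0],
    [-0.12,0.063,0],
    [-0.11,0.057,0],
    [-0.1,0.053,0],
    [-0.058,0.03,0],
    [0,0,0],
    [0,0,0]
  ],
  "twist": [
    [0,0,0],
    [0,0,-0.05],
    [0,0,-0.05],
    [0,0,-0.05],
    [0,0,0],
    [0,0,0],
    [0,0,0],
    [0,0,0]
  ]
}}

```text
t: 5.85
tool_pos: [0.4928, -0.2753, 0.1516]
orientation: [-2.098, -2.334, 0.001]
force: [-0.0, 0.1, -1.0]
opening: 0.0385
gripper_force: 14.7
```

Run:
```python
from h import *
go(.485,-.282,.049,96.6)
```

```text
t 5.85 pos [ 0.4928 -0.2753  0.1516] psi 96.1 tilt 0.2 open 0.0385 gf 14.7 q6 -0.71
 slide total [-0.024 -0.033  0.41 ] rows>= 3.0 ('turnz', np.float64(-0.009))
```

{"fn": "play_rows", "kwargs": {
  "slide": [
    [-0.024,-0.033,0],
    [0,0,0.06],
    [0,0,0.07],
    [0,0,0.07],
    [0,0,0.07],
    [0,0,0.06],
    [0,0,0.04],
    [0,0,0.03]
  ],
  "twist": [
    [0,0,0],
    [0,0,0],
    [0,0,0],
    [0,0,0],
    [0,0,0],
    [0,0,0],
    [0,0,0],
    [0,0,0]
  ]
}}

```text
t: 6.65
tool_pos: [0.4858, -0.2819, 0.0525]
orientation: [-2.099, -2.336, 0.0]
force: [-0.5, 0.4, -1.4]
opening: 0.039
gripper_force: 14.7
```

{"fn": "play_rows", "kwargs": {
  "slide": [
    [0,0,0],
    [0,0,0.01],
    [0,0,0],
    [0,0,0],
    [0,0,0],
    [0,0,0],
    [0,0,0],
    [0,0,0]
  ],
  "twist": [
    [0,0,0],
    [0,0,0],
    [0,0,0],
    [0,0,0],
    [0,0,0],
    [0,0,0],
    [0,0,0],
    [0,0,0]
  ]
}}

```text
t: 7.45
tool_pos: [0.4863, -0.2823, 0.0512]
orientation: [2.099, 2.337, 0.0]
force: [-0.5, -0.3, -1.1]
opening: 0.0388
gripper_force: 14.7
```

Run:
```python
from h import *
go(.485,-.282,.047,96.6)
print(robot.read_state()['force'])
```

```text
t 7.45 pos [ 0.4863 -0.2823  0.0512] psi 96.1 tilt 0.0 open 0.0388 gf 14.7 q6 -0.72
 slide total [ 0.002 -0.005  0.017] rows>= 1.0 ('turnz', np.float64(-0.008))
[-0.46370641 -0.29517459 -1.05921062]
```

{"fn": "play_rows", "kwargs": {
  "slide": [
    [0,0,0.007],
    [0,0,0.007],
    [0,0,0],
    [0,0,0],
    [0,0,0],
    [0,0,0],
    [0,0,0],
    [0,0,0]
  ],
  "twist": [
    [0,0,0],
    [0,0,0],
    [0,0,0],
    [0,0,0],
    [0,0,0],
    [0,0,0],
    [0,0,0],
    [0,0,0]
  ]
}}

```text
t: 8.25
tool_pos: [0.4864, -0.2823, 0.0477]
orientation: [2.099, 2.337, 0.0]
force: [0.1, 0.7, -0.7]
opening: 0.0385
gripper_force: 14.7
```

{"fn": "play_rows", "kwargs": {
  "slide": [
    [0,0,0],
    [0,0,0],
    [0,0,0],
    [0,0,0],
    [0,0,-0.04],
    [0,0,-0.12],
    [0,0,-0.18],
    [0,0,-0.18]
  ],
  "twist": [
    [0,0,0],
    [0,0,0],
    [0,0,0],
    [0,0,0],
    [0,0,0],
    [0,0,0],
    [0,0,0],
    [0,0,0]
  ],
  "fingers": -0.3
}}

```text
t: 9.05
tool_pos: [0.4857, -0.2819, 0.1792]
orientation: [-2.099, -2.336, 0.0]
force: [1.1, -1.1, 0.4]
opening: 0.0603
gripper_force: 0.0
```

Run:
```python
from h import *
go(.3525,-.308,.18,20)
c,p,d=shot('top'); C=cloud(c,d)
print(C[188:236,385:447].reshape(-1,3)[:,2].max())
c,p,d=shot('scene'); np.save('s.npy',p); cv2.imwrite('pics/c3.png',cv2.resize(p[100:220,300:430],None,fx=4,fy=4)[:,:,::-1])
```

```text
t 9.05 pos [ 0.4857 -0.2819  0.1792] psi 96.1 tilt 0.07 open 0.0603 gf 0.0 q6 -0.72
 slide total [-0.047 -0.541 -0.003] rows>= 3.0 ('turnz', np.float64(1.269))
1.2207252360556764
```

View pics/c3.png

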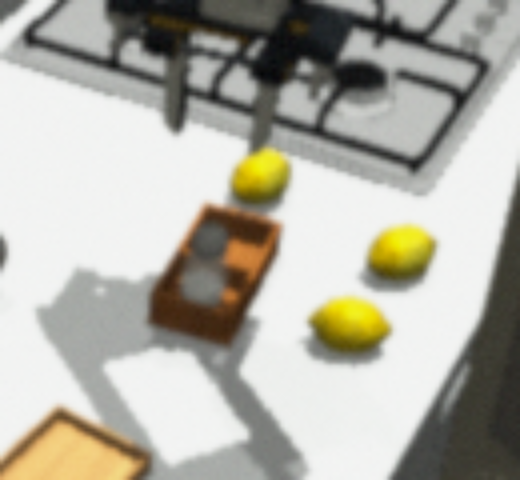

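Run:
```python
from h import *
c=cams.get_calibration('scene'); T=np.linalg.inv(np.array(c['world_from_camera']))
for P in((.485,-.282,.04),(.485,-.282,.098),(.485,-.282,.008)):
    q=T@np.array([*P,1]); u,v=c['cx']+c['fx']*q[0]/q[2],c['cy']+c['fy']*q[1]/q[2]; print(((u-300)*4,(v-100)*4))
```

```text
(np.float64(200.88476366163354), np.float64(277.7000902568848))
(np.float64(206.23719575390896), np.float64(227.06393243230855))
(np.float64(198.06413855789197), np.float64(304.38433686753353))
```

{"fn": "play_rows", "kwargs": {
  "slide": [
    [-0.01,-0.14,0],
    [-0.01,-0.14,0],
    [-0.01,-0.14,0],
    [-0.017,-0.121,0],
    [0,0,0],
    [0,0,0],
    [0,0,0],
    [0,0,0]
  ],
  "twist": [
    [0,0,0],
    [0,0,0],
    [0,0,0],
    [0,0,0],
    [0,0,0.14],
    [0,0,0.14],
    [0,0,0.14],
    [0,0,0.14]
  ],
  "fingers": -1
}}

```text
t: 9.95
tool_pos: [0.353, -0.3085, 0.1781]
orientation: [2.69, 1.622, 0.0]
force: [0.5, -0.5, -0.4]
opening: 0.0928
gripper_force: 0.0
```

{"fn": "play_rows", "kwargs": {
  "slide": [
    [0,0,0],
    [0,0,0],
    [0,0,0],
    [0,0,0],
    [0,0,0],
    [0,0,0],
    [0,0,0],
    [0,0,0]
  ],
  "twist": [
    [0,0,0.14],
    [0,0,0.14],
    [0,0,0.14],
    [0,0,0.14],
    [0,0,0.14],
    [0,0,0],
    [0,0,0],
    [0,0,0]
  ]
}}

```text
t: 10.75
tool_pos: [0.3531, -0.3084, 0.1778]
orientation: [3.09, 0.565, 0.0]
force: [0.9, -0.5, -0.3]
opening: 0.0929
gripper_force: 0.0
```

Run:
```python
from h import *
go(.3525,-.308,.01,20)
c,p,d=shot('wrist','w2.png'); h=cv2.cvtColor(p,cv2.COLOR_RGB2HSV)
m=((h[...,1]>140)&(h[...,2]>70)&(h[...,0]>20)&(h[...,0]<35)).astype(np.uint8)
n,l,s,ct=cv2.connectedComponentsWithStats(m)
for i in range(1,n):
    if s[i,4]>300:
        v,u=np.nonzero(l==i); P=np.array([ray(c,a,b,.026)[:2] for a,b in zip(u,v)]); w,V=np.linalg.eigh(np.cov(P.T)); print(s[i],P.mean(0).round(4),(4*np.sqrt(w)).round(3),np.degrees(np.arctan2(V[1,1],V[0,1])).round(1))
c,p,d=shot('top'); C=cloud(c,d)[190:232,385:445].reshape(-1,3); q=C[(C[:,2]>.06)&(C[:,2]<.15)]; print('shaker',len(q),q.mean(0),q.max(0),q.min(0))
```

```text
t 10.75 pos [ 0.3531 -0.3084  0.1778] psi 20.7 tilt 0.01 open 0.0929 gf 0.0 q6 0.38
 slide total [-0.002 -0.003  0.671] rows>= 4.0 ('turnz', np.float64(0.012))
[ 508   60   66   66 3412] [ 0.5151 -0.4711] [0.051 0.072] 71.2
[ 294  152   49   74 2492] [ 0.3521 -0.3084] [0.047 0.072] -159.1
[ 400  203   54   46 1313] [ 0.3602 -0.4256] [0.034 0.067] 84.8
shaker 173 [ 0.48420436 -0.28095879  0.08870791] [ 0.50251682 -0.26614196  0.10158193] [ 0.46844453 -0.30043424  0.06006729]
```

The shaker stands upright at the bay centre, and both views agree on the lemon pose. Next: grip the lemon.

{"fn": "play_rows", "kwargs": {
  "slide": [
    [0,0,0.08],
    [0,0,0.13],
    [0,0,0.13],
    [0,0,0.13],
    [0,0,0.12],
    [0,0,0.08],
    [0,0,0],
    [0,0,0]
  ],
  "twist": [
    [0,0,0],
    [0,0,0],
    [0,0,0],
    [0,0,0],
    [0,0,0],
    [0,0,0],
    [0,0,0],
    [0,0,0]
  ]
}}

```text
t: 11.65
tool_pos: [0.353, -0.3084, 0.0104]
orientation: [-3.091, -0.561, 0.001]
force: [-0.1, 0.5, 0.6]
opening: 0.0935
gripper_force: 0.0
```

{"fn": "play_rows", "kwargs": {
  "slide": [
    [0,0,0],
    [0,0,0],
    [0,0,0],
    [0,0,0],
    [0,0,0],
    [0,0,0],
    [0,0,0],
    [0,0,0]
  ],
  "twist": [
    [0,0,0],
    [0,0,0],
    [0,0,0],
    [0,0,0],
    [0,0,0],
    [0,0,0],
    [0,0,0],
    [0,0,0]
  ],
  "fingers": 1,
  "force": 15
}}

```text
t: 12.45
tool_pos: [0.3531, -0.3084, 0.0103]
orientation: [-3.091, -0.56, 0.0]
force: [-0.1, 1.0, 2.7]
opening: 0.0494
gripper_force: 14.8
```

{"fn": "play_rows", "kwargs": {
  "slide": [
    [0,0,-0.04],
    [0,0,-0.1],
    [0,0,-0.15],
    [0,0,-0.15],
    [0,0,-0.15],
    [0,0,-0.15],
    [0,0,-0.1],
    [0,0,0]
  ],
  "twist": [
    [0,0,0],
    [0,0,0],
    [0,0,0],
    [0,0,0],
    [0,0,0],
    [0,0,0],
    [0,0,0],
    [0,0,0]
  ]
}}

```text
t: 13.25
tool_pos: [0.3547, -0.3102, 0.2252]
orientation: [3.085, 0.559, 0.007]
force: [-0.4, -0.9, -1.4]
opening: 0.0497
gripper_force: 14.8
```

Run:
```python
from h import *
go(.505,.3245,.2,90)
```

```text
t 13.25 pos [ 0.3547 -0.3102  0.2252] psi 20.5 tilt 0.46 open 0.0497 gf 14.8 q6 0.39
 slide total [ 1.453 -2.167  0.089] rows>= 14.0 ('turnz', np.float64(-1.158))
```

{"fn": "play_rows", "kwargs": {
  "slide": [
    [0.04,-0.06,0],
    [0.1,-0.15,0],
    [0.1,-0.15,0],
    [0.1,-0.15,0],
    [0.1,-0.15,0],
    [0.1,-0.15,0],
    [0.1,-0.15,0],
    [0.1,-0.15,0]
  ],
  "twist": [
    [0,0,0],
    [0,0,0],
    [0,0,0],
    [0,0,0],
    [0,0,0],
    [0,0,0],
    [0,0,0],
    [0,0,0]
  ]
}}

```text
t: 14.05
tool_pos: [0.4283, 0.0182, 0.2187]
orientation: [-3.091, -0.56, 0.002]
force: [1.0, -0.7, -0.5]
opening: 0.0497
gripper_force: 14.8
```

{"fn": "play_rows", "kwargs": {
  "slide": [
    [0.1,-0.15,0],
    [0.1,-0.15,0],
    [0.1,-0.15,0],
    [0.1,-0.15,0],
    [0.1,-0.15,0],
    [0.1,-0.15,0],
    [0.07,-0.1,0],
    [0.04,-0.057,0]
  ],
  "twist": [
    [0,0,0],
    [0,0,0],
    [0,0,0],
    [0,0,0],
    [0,0,0],
    [0,0,0],
    [0,0,0],
    [0,0,0]
  ]
}}

```text
t: 14.85
tool_pos: [0.5016, 0.3282, 0.2178]
orientation: [3.09, 0.563, -0.005]
force: [-0.7, -0.8, -1.3]
opening: 0.0497
gripper_force: 14.8
```

Run:
```python
from h import *
go(.505,.3245,.033)
```

```text
t 14.85 pos [0.5016 0.3282 0.2178] psi 20.6 tilt 0.17 open 0.0497 gf 14.8 q6 1.7
 slide total [0.01  0.019 0.739] rows>= 4.0
```

{"fn": "play_rows", "kwargs": {
  "slide": [
    [0.01,0.019,0.08],
    [0,0,0.13],
    [0,0,0.13],
    [0,0,0.13],
    [0,0,0.12],
    [0,0,0.09],
    [0,0,0.06],
    [0,0,0]
  ],
  "twist": [
    [0,0,0],
    [0,0,0],
    [0,0,0],
    [0,0,0],
    [0,0,0],
    [0,0,0],
    [0,0,0],
    [0,0,0]
  ]
}}

```text
t: 15.65
tool_pos: [0.504, 0.321, 0.0314]
orientation: [3.09, 0.559, -0.009]
force: [-0.1, -0.2, -0.7]
opening: 0.0497
gripper_force: 14.8
```

{"fn": "play_rows", "kwargs": {
  "slide": [
    [0,0,0],
    [0,0,0],
    [0,0,0],
    [0,0,0],
    [0,0,-0.06],
    [0,0,-0.15],
    [0,0,-0.2],
    [0,0,-0.2]
  ],
  "twist": [
    [0,0,0],
    [0,0,0],
    [0,0,0],
    [0,0,0],
    [0,0,0],
    [0,0,0],
    [0,0,0],
    [0,0,0]
  ],
  "fingers": -0.33
}}

```text
t: 16.45
tool_pos: [0.5061, 0.3222, 0.1902]
orientation: [3.091, 0.56, -0.0]
force: [1.9, -0.0, 0.5]
opening: 0.0615
gripper_force: 0.0
```

Run:
```python
from h import *
go(.359,.299,.2,20)
```

```text
t 16.45 pos [0.5061 0.3222 0.1902] psi 20.5 tilt 0.02 open 0.0615 gf 0.0 q6 1.69
 slide total [-0.584 -0.119 -0.039] rows>= 3.0 ('turnz', np.float64(0.009))
```

{"fn": "play_rows", "kwargs": {
  "slide": [
    [-0.08,-0.015,0],
    [-0.13,-0.03,0],
    [-0.14,-0.03,0],
    [-0.14,-0.03,0],
    [-0.094,-0.014,0],
    [0,0,0],
    [0,0,0],
    [0,0,0]
  ],
  "twist": [
    [0,0,0],
    [0,0,0],
    [0,0,0],
    [0,0,0],
    [0,0,0],
    [0,0,0],
    [0,0,0],
    [0,0,0]
  ],
  "fingers": -1
}}

```text
t: 17.25
tool_pos: [0.3604, 0.2994, 0.1886]
orientation: [-3.091, -0.559, -0.002]
force: [0.9, 0.3, -0.3]
opening: 0.093
gripper_force: 0.0
```

Run:
```python
from h import *
go(.359,.299,.052,20)
c,p,d=shot('wrist','w3.png'); h=cv2.cvtColor(p,cv2.COLOR_RGB2HSV)
m=((h[...,0]>40)&(h[...,0]<85)&(h[...,1]>100)&(h[...,2]>30)).astype(np.uint8)
cn=max(cv2.findContours(m,0,2)[0],key=cv2.contourArea); (u,v),r=cv2.minEnclosingCircle(cn); print(u,v,r,ray(c,u,v,.104))
c,p,d=shot('top'); h=cv2.cvtColor(p,cv2.COLOR_RGB2HSV)
m=((h[...,0]>20)&(h[...,0]<35)&(h[...,1]>150)&(h[...,2]>100)); m[:170]=m[235:]=0; m[:,205:]=0; v,u=np.nonzero(m); print('lemon',len(u),u.mean(),v.mean(),ray(c,u.mean(),v.mean(),.04))
```

```text
t 17.25 pos [0.3604 0.2994 0.1886] psi 20.5 tilt 0.09 open 0.093 gf 0.0 q6 1.8
 slide total [-0.007 -0.     0.546] rows>= 3.0 ('turnz', np.float64(0.009))
315.8932189941406 205.22329711914062 26.838382720947266 [0.36061938 0.30167395 0.104     ]
lemon 279 171.40501792114696 197.8709677419355 [0.50820569 0.3253351  0.04      ]
```

View pics/w3.png

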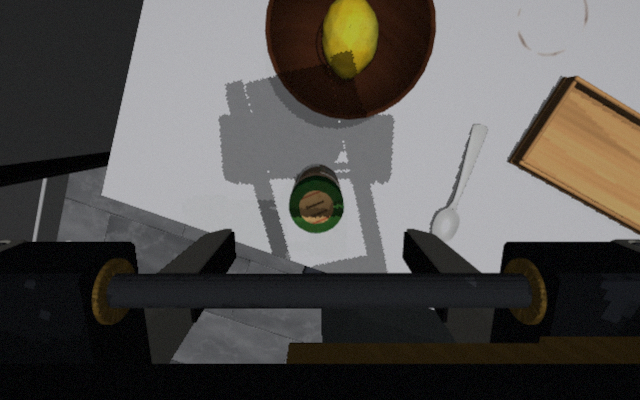

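The wrist view shows the lemon resting in the bowl, the jar cap at (316,205) between the fingers, and the spoon from (446,222) to (480,127).

Run:
```python
from h import *
c=cams.get_calibration('wrist'); a=ray(c,442,238,.004); b=ray(c,480,124,.004); print(a,b,(a+b)/2,np.hypot(*(b-a)[:2]),np.degrees(np.arctan2(*(b-a)[1::-1])))
```

```text
[0.35053426 0.14298028 0.004     ] [0.48090014 0.16090442 0.004     ] [0.4157172  0.15194235 0.004     ] 0.1315923149082716 7.828573976765519
```

{"fn": "play_rows", "kwargs": {
  "slide": [
    [-0.004,-0.004,0.06],
    [0,0,0.1],
    [0,0,0.1],
    [0,0,0.1],
    [0,0,0.1],
    [0,0,0.086],
    [0,0,0],
    [0,0,0]
  ],
  "twist": [
    [0,0,0],
    [0,0,0],
    [0,0,0],
    [0,0,0],
    [0,0,0],
    [0,0,0],
    [0,0,0],
    [0,0,0]
  ]
}}

```text
t: 18.15
tool_pos: [0.3576, 0.2992, 0.0504]
orientation: [3.091, 0.559, -0.003]
force: [0.1, -0.3, 0.9]
opening: 0.0929
gripper_force: 0.0
```

{"fn": "play_rows", "kwargs": {
  "slide": [
    [0,0,0],
    [0,0,0],
    [0,0,0],
    [0,0,0],
    [0,0,0],
    [0,0,0],
    [0,0,0],
    [0,0,0]
  ],
  "twist": [
    [0,0,0],
    [0,0,0],
    [0,0,0],
    [0,0,0],
    [0,0,0],
    [0,0,0],
    [0,0,0],
    [0,0,0]
  ],
  "fingers": 1,
  "force": 15
}}

```text
t: 18.95
tool_pos: [0.3582, 0.2998, 0.0512]
orientation: [-3.091, -0.56, -0.0]
force: [0.3, 0.4, 0.1]
opening: 0.0457
gripper_force: 14.9
```

{"fn": "play_rows", "kwargs": {
  "slide": [
    [0,0,-0.04],
    [0,0,-0.1],
    [0,0,-0.14],
    [0,0,-0.14],
    [0,0,-0.14],
    [0,0,-0.08],
    [0,0,0],
    [0,0,0]
  ],
  "twist": [
    [0,0,0],
    [0,0,0],
    [0,0,0],
    [0,0,0],
    [0,0,0],
    [0,0,0],
    [0,0,-0.08],
    [0,0,-0.1]
  ]
}}

```text
t: 19.75
tool_pos: [0.3586, 0.3, 0.213]
orientation: [-3.023, -0.853, -0.004]
force: [-0.1, -0.1, -1.5]
opening: 0.0457
gripper_force: 14.9
```

{"fn": "play_rows", "kwargs": {
  "slide": [
    [0,0,0],
    [0,0,0],
    [0,0,0],
    [0,0,0],
    [0,0,0],
    [0,0,0],
    [0,0,0],
    [0,0,0]
  ],
  "twist": [
    [0,0,-0.14],
    [0,0,-0.14],
    [0,0,-0.14],
    [0,0,-0.14],
    [0,0,-0.14],
    [0,0,-0.14],
    [0,0,-0.14],
    [0,0,-0.1]
  ]
}}

```text
t: 20.55
tool_pos: [0.358, 0.2996, 0.2117]
orientation: [2.093, 2.343, 0.0]
force: [0.2, -0.5, -1.9]
opening: 0.0459
gripper_force: 14.9
```

Run:
```python
from h import *
go(.4935,-.354,.2,96.6)
```

```text
t 20.55 pos [0.358  0.2996 0.2117] psi 96.5 tilt 0.0 open 0.0459 gf 14.9 q6 0.47
 slide total [-2.659  0.244  0.047] rows>= 14.0 ('turnz', np.float64(-0.002))
```

{"fn": "play_rows", "kwargs": {
  "slide": [
    [-0.08,0.007,0],
    [-0.16,0.015,0],
    [-0.18,0.017,0],
    [-0.18,0.017,0],
    [-0.18,0.017,0],
    [-0.18,0.017,0],
    [-0.18,0.017,0],
    [-0.18,0.017,0]
  ],
  "twist": [
    [0,0,0],
    [0,0,0],
    [0,0,0],
    [0,0,0],
    [0,0,0],
    [0,0,0],
    [0,0,0],
    [0,0,0]
  ]
}}

```text
t: 21.35
tool_pos: [0.4241, -0.027, 0.212]
orientation: [2.099, 2.336, 0.001]
force: [1.2, 0.6, -1.0]
opening: 0.0458
gripper_force: 14.9
```

{"fn": "play_rows", "kwargs": {
  "slide": [
    [-0.18,0.017,0],
    [-0.18,0.017,0],
    [-0.18,0.017,0],
    [-0.18,0.017,0],
    [-0.18,0.017,0],
    [-0.18,0.017,0],
    [-0.17,0.015,0],
    [-0.09,0.007,0]
  ],
  "twist": [
    [0,0,0],
    [0,0,0],
    [0,0,0],
    [0,0,0],
    [0,0,0],
    [0,0,0],
    [0,0,0],
    [0,0,0]
  ]
}}

```text
t: 22.15
tool_pos: [0.4904, -0.3581, 0.2113]
orientation: [2.102, 2.335, -0.001]
force: [-0.3, 0.3, -1.1]
opening: 0.0459
gripper_force: 14.9
```

Run:
```python
from h import *
go(.4935,-.354,.061,96.6)
```

```text
t 22.15 pos [ 0.4904 -0.3581  0.2113] psi 96.0 tilt 0.04 open 0.0459 gf 14.9 q6 -0.82
 slide total [0.015 0.014 0.601] rows>= 4.0 ('turnz', np.float64(-0.01))
```

{"fn": "play_rows", "kwargs": {
  "slide": [
    [0.015,0.014,0.04],
    [0,0,0.1],
    [0,0,0.1],
    [0,0,0.1],
    [0,0,0.1],
    [0,0,0.08],
    [0,0,0.05],
    [0,0,0.03]
  ],
  "twist": [
    [0,0,0],
    [0,0,0],
    [0,0,0],
    [0,0,0],
    [0,0,0],
    [0,0,0],
    [0,0,0],
    [0,0,0]
  ]
}}

```text
t: 22.95
tool_pos: [0.4934, -0.3496, 0.06]
orientation: [-2.098, -2.336, -0.0]
force: [-0.7, 0.5, -1.0]
opening: 0.0459
gripper_force: 14.9
```

Run:
```python
from h import *
go(.4935,-.354,.0595,96.6); print(robot.read_state()['force'])
```

```text
t 22.95 pos [ 0.4934 -0.3496  0.06  ] psi 96.2 tilt 0.11 open 0.0459 gf 14.9 q6 -0.81
 slide total [-0.018 -0.001  0.002] rows>= 1.0 ('turnz', np.float64(-0.007))
[-0.71814896  0.53904843 -1.04709467]
```

{"fn": "play_rows", "kwargs": {
  "slide": [
    [-0.014,0,0],
    [0,0,0],
    [0,0,0],
    [0,0,0.004],
    [0,0,0],
    [0,0,0],
    [0,0,0],
    [0,0,0]
  ],
  "twist": [
    [0,0,0],
    [0,0,0],
    [0,0,0],
    [0,0,0],
    [0,0,0],
    [0,0,0],
    [0,0,0],
    [0,0,0]
  ]
}}

```text
t: 23.75
tool_pos: [0.4942, -0.3542, 0.0602]
orientation: [-2.1, -2.337, -0.0]
force: [-0.1, -0.9, -0.3]
opening: 0.0459
gripper_force: 15.0
```

{"fn": "play_rows", "kwargs": {
  "slide": [
    [0,0,0],
    [0,0,0],
    [0,0,0],
    [0,0,0],
    [0,0,-0.05],
    [0,0,-0.15],
    [0,0,-0.18],
    [0,0,-0.2]
  ],
  "twist": [
    [0,0,0],
    [0,0,0],
    [0,0,0],
    [0,0,0],
    [0,0,0],
    [0,0,0],
    [0,0,0],
    [0,0,0]
  ],
  "fingers": -0.4
}}

```text
t: 24.55
tool_pos: [0.4935, -0.3537, 0.2065]
orientation: [-2.098, -2.336, 0.0]
force: [0.3, -1.0, 0.6]
opening: 0.0653
gripper_force: 0.0
```

Run:
```python
from h import *
go(.415,.151,.19,6)
```

```text
t 24.55 pos [ 0.4935 -0.3537  0.2065] psi 96.1 tilt 0.1 open 0.0653 gf 0.0 q6 -0.81
 slide total [ 2.041 -0.097  0.069] rows>= 11.0 ('turnz', np.float64(1.502))
```

{"fn": "play_rows", "kwargs": {
  "slide": [
    [0.1,-0.005,0],
    [0.17,-0.008,0],
    [0.18,-0.009,0],
    [0.18,-0.009,0],
    [0.18,-0.009,0],
    [0.18,-0.009,0],
    [0.18,-0.009,0],
    [0.18,-0.009,0]
  ],
  "twist": [
    [0,0,0],
    [0,0,0],
    [0,0,0],
    [0,0,0],
    [0,0,0],
    [0,0,0],
    [0,0,0],
    [0,0,0]
  ]
}}

```text
t: 25.35
tool_pos: [0.4412, -0.0189, 0.2064]
orientation: [2.099, 2.336, 0.002]
force: [0.5, 0.0, -0.6]
opening: 0.0654
gripper_force: 0.0
```

{"fn": "play_rows", "kwargs": {
  "slide": [
    [0.18,-0.009,0],
    [0.18,-0.009,0],
    [0.18,-0.009,0],
    [0.15,-0.006,0],
    [0,0,0],
    [0,0,0],
    [0,0,0],
    [0,0,0]
  ],
  "twist": [
    [0,0,0],
    [0,0,0],
    [0,0,0],
    [0,0,0],
    [0,0,0.14],
    [0,0,0.14],
    [0,0,0.14],
    [0,0,0.14]
  ]
}}

```text
t: 26.15
tool_pos: [0.415, 0.1505, 0.2063]
orientation: [2.689, 1.623, 0.002]
force: [-0.4, -0.4, 0.5]
opening: 0.0654
gripper_force: 0.0
```

{"fn": "play_rows", "kwargs": {
  "slide": [
    [0,0,0],
    [0,0,0],
    [0,0,0],
    [0,0,0],
    [0,0,0],
    [0,0,0],
    [0,0,0],
    [0,0,0]
  ],
  "twist": [
    [0,0,0.14],
    [0,0,0.14],
    [0,0,0.14],
    [0,0,0.14],
    [0,0,0.14],
    [0,0,0.14],
    [0,0,0.1],
    [0,0,0]
  ]
}}

```text
t: 26.95
tool_pos: [0.4151, 0.1502, 0.2062]
orientation: [-3.137, -0.165, -0.002]
force: [0.3, 0.1, -0.1]
opening: 0.065
gripper_force: 0.0
```

Run:
```python
from h import *
go(.415,.151,.05,6)
c,p,d=shot('wrist','w4.png')
c,p,d=shot('top'); C=cloud(c,d)[180:236,385:447].reshape(-1,3)
for lo,hi in((.06,.15),):
    q=C[(C[:,2]>lo)&(C[:,2]<hi)]
    for n,s in(('shk',q[q[:,1]>-.318]),('jar',q[q[:,1]<=-.318])): print(n,len(s),s.mean(0).round(4),s.max(0).round(3),s.min(0).round(3))
```

```text
t 26.95 pos [0.4151 0.1502 0.2062] psi 6.0 tilt 0.07 open 0.065 gf 0.0 q6 1.7
 slide total [-0.001 -0.003  0.625] rows>= 4.0 ('turnz', np.float64(0.001))
shk 174 [ 0.4841 -0.281   0.0881] [ 0.502 -0.266  0.102] [ 0.468 -0.301  0.06 ]
jar 350 [ 0.4913 -0.3465  0.1049] [ 0.516 -0.328  0.119] [ 0.47  -0.373  0.06 ]
```

View pics/w4.png

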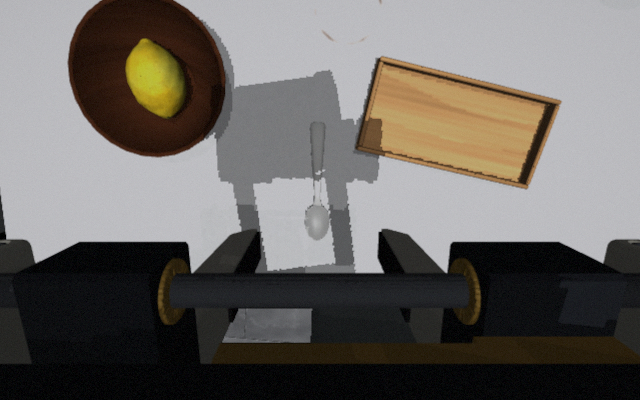

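The wrist view shows the spoon straight ahead from (318,122) to (317,240), and the tray to its right.

Run:
```python
from h import *
c=cams.get_calibration('wrist'); a=ray(c,317,240.5,.003); b=ray(c,317.5,121.5,.005); m=(a+b)/2;print(a,b,m,np.hypot(*(b-a)[:2]),np.degrees(np.arctan2(*(b-a)[1::-1])))
go(m[0],m[1],.003,6)
c,p,d=shot('top'); h=cv2.cvtColor(p,cv2.COLOR_RGB2HSV); m=((h[...,0]>40)&(h[...,0]<85)&(h[...,1]>100)&(h[...,2]>30)); m[:,:380]=0; m[:,450:]=0; v,u=np.nonzero(m); print('cap',ray(c,(u.min()+u.max())/2,(v.min()+v.max())/2,.112))
```

```text
[0.34151512 0.14422732 0.003     ] [0.48208781 0.15892297 0.005     ] [0.41180146 0.15157514 0.004     ] 0.14133875252636224 5.968095718779608
t 27.05 pos [0.4151 0.1502 0.2059] psi 6.3 tilt 0.05 open 0.0654 gf 0.0 q6 1.69
 slide total [-0.013 -0.007  0.811] rows>= 5.0 ('turnz', np.float64(0.005))
cap [ 0.49404232 -0.35121977  0.112     ]
```

{"fn": "play_rows", "kwargs": {
  "slide": [
    [-0.013,-0.007,0.06],
    [0,0,0.13],
    [0,0,0.15],
    [0,0,0.15],
    [0,0,0.13],
    [0,0,0.1],
    [0,0,0.06],
    [0,0,0.02]
  ],
  "twist": [
    [0,0,0],
    [0,0,0],
    [0,0,0],
    [0,0,0],
    [0,0,0],
    [0,0,0],
    [0,0,0],
    [0,0,0]
  ]
}}

```text
t: 27.9
tool_pos: [0.4088, 0.151, 0.0022]
orientation: [3.136, 0.17, -0.007]
force: [0.1, -0.8, 0.1]
opening: 0.0649
gripper_force: 0.0
```

{"fn": "play_rows", "kwargs": {
  "slide": [
    [0,0,0.006],
    [0,0,0],
    [0,0,0],
    [0,0,0],
    [0,0,0],
    [0,0,0],
    [0,0,0],
    [0,0,0]
  ],
  "twist": [
    [0,0,0],
    [0,0,0],
    [0,0,0],
    [0,0,0],
    [0,0,0],
    [0,0,0],
    [0,0,0],
    [0,0,0]
  ]
}}

```text
t: 28.7
tool_pos: [0.4115, 0.1516, 0.0037]
orientation: [3.137, 0.168, 0.0]
force: [0.6, 0.2, 0.6]
opening: 0.065
gripper_force: 0.0
```

{"fn": "play_rows", "kwargs": {
  "slide": [
    [0,0,0],
    [0,0,0],
    [0,0,0],
    [0,0,0],
    [0,0,0],
    [0,0,0],
    [0,0,0],
    [0,0,0]
  ],
  "twist": [
    [0,0,0],
    [0,0,0],
    [0,0,0],
    [0,0,0],
    [0,0,0],
    [0,0,0],
    [0,0,0],
    [0,0,0]
  ],
  "fingers": 1,
  "force": 15
}}

```text
t: 29.5
tool_pos: [0.4115, 0.1515, 0.0036]
orientation: [3.137, 0.168, -0.0]
force: [0.3, -0.4, -0.5]
opening: 0.0237
gripper_force: 15.0
```

Run:
```python
from h import *
go(.4932,.011,.1,83)
```

```text
t 29.5 pos [0.4115 0.1515 0.0036] psi 6.1 tilt 0.0 open 0.0237 gf 15.0 q6 1.7
 slide total [ 0.265  0.594 -0.386] rows>= 4.0 ('turnz', np.float64(-1.281))
```

{"fn": "play_rows", "kwargs": {
  "slide": [
    [0,0,-0.03],
    [0,0,-0.08],
    [0,0,-0.1],
    [0,0,-0.1],
    [0,0,-0.08],
    [0,0,0],
    [0,0,0],
    [0,0,0]
  ],
  "twist": [
    [0,0,0],
    [0,0,0],
    [0,0,0],
    [0,0,0],
    [0,0,0],
    [0,0,-0.07],
    [0,0,-0.11],
    [0,0,-0.11]
  ]
}}

```text
t: 30.3
tool_pos: [0.4118, 0.1516, 0.102]
orientation: [-3.074, -0.648, -0.002]
force: [0.3, -0.0, -0.7]
opening: 0.0233
gripper_force: 15.0
```

{"fn": "play_rows", "kwargs": {
  "slide": [
    [0,0,0],
    [0,0,0],
    [0,0,0],
    [0,0,0],
    [0,0,0],
    [0,0,0],
    [0,0,0],
    [0,0,0]
  ],
  "twist": [
    [0,0,-0.13],
    [0,0,-0.13],
    [0,0,-0.13],
    [0,0,-0.13],
    [0,0,-0.13],
    [0,0,-0.13],
    [0,0,-0.13],
    [0,0,-0.08]
  ]
}}

```text
t: 31.1
tool_pos: [0.4116, 0.1516, 0.1017]
orientation: [2.349, 2.086, 0.001]
force: [0.1, -0.9, 0.2]
opening: 0.0233
gripper_force: 15.0
```

Run:
```python
from h import *
go(.4932,.011,.1,83)
shot('wrist','w5.png')
```

```text
t 31.1 pos [0.4116 0.1516 0.1017] psi 83.2 tilt 0.02 open 0.0233 gf 15.0 q6 0.35
 slide total [-0.52   0.39   0.007] rows>= 4.0 ('turnz', np.float64(0.004))
```

View pics/w5.png

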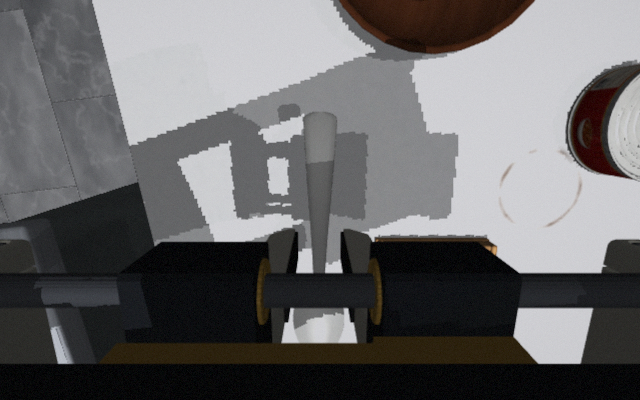

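The spoon is held in line with the fingers, handle forward. Next I carry it over the tray.

{"fn": "play_rows", "kwargs": {
  "slide": [
    [-0.05,0.037,0],
    [-0.1,0.075,0],
    [-0.12,0.09,0],
    [-0.12,0.09,0],
    [-0.09,0.068,0],
    [-0.04,0.03,0],
    [0,0,0],
    [0,0,0]
  ],
  "twist": [
    [0,0,0],
    [0,0,0],
    [0,0,0],
    [0,0,0],
    [0,0,0],
    [0,0,0],
    [0,0,0],
    [0,0,0]
  ]
}}

```text
t: 31.95
tool_pos: [0.4918, 0.0113, 0.1011]
orientation: [-2.354, -2.079, 0.0]
force: [-0.6, 0.3, -0.0]
opening: 0.0238
gripper_force: 15.0
```

Run:
```python
from h import *
go(.4932,.011,.012,83)
```

```text
t 31.95 pos [0.4918 0.0113 0.1011] psi 82.9 tilt 0.05 open 0.0238 gf 15.0 q6 0.04
 slide total [-0.     0.006  0.356] rows>= 2.0 ('turnz', np.float64(-0.002))
```

{"fn": "play_rows", "kwargs": {
  "slide": [
    [0,0.005,0.04],
    [0,0,0.08],
    [0,0,0.08],
    [0,0,0.06],
    [0,0,0.05],
    [0,0,0.03],
    [0,0,0.015],
    [0,0,0]
  ],
  "twist": [
    [0,0,0],
    [0,0,0],
    [0,0,0],
    [0,0,0],
    [0,0,0],
    [0,0,0],
    [0,0,0],
    [0,0,0]
  ]
}}

```text
t: 32.75
tool_pos: [0.4933, 0.0106, 0.0121]
orientation: [-2.354, -2.08, 0.001]
force: [1.0, 0.0, -0.2]
opening: 0.0236
gripper_force: 15.0
```

{"fn": "play_rows", "kwargs": {
  "slide": [
    [0,0,0],
    [0,0,0],
    [0,0,0],
    [0,0,0],
    [0,0,0],
    [0,0,0],
    [0,0,-0.05],
    [0,0,-0.1]
  ],
  "twist": [
    [0,0,0],
    [0,0,0],
    [0,0,0],
    [0,0,0],
    [0,0,0],
    [0,0,0],
    [0,0,0],
    [0,0,0]
  ],
  "fingers": 0.2
}}

```text
t: 33.55
tool_pos: [0.4915, 0.0106, 0.0489]
orientation: [-2.352, -2.078, 0.005]
force: [0.3, 0.6, -0.3]
opening: 0.0373
gripper_force: 0.0
```

{"fn": "play_rows", "kwargs": {
  "slide": [
    [0,0,-0.15],
    [0,0,-0.15],
    [0,0,-0.15],
    [0,-0.1,-0.1],
    [0,-0.15,0],
    [0,-0.15,0],
    [0,0,0],
    [0,0,0]
  ],
  "twist": [
    [0,0,0],
    [0,0,0],
    [0,0,0],
    [0,0,0],
    [0,0,0],
    [0,0,0],
    [0,0,0],
    [0,0,0]
  ]
}}

```text
t: 34.35
tool_pos: [0.3945, 0.0227, 0.1886]
orientation: [2.353, 2.079, 0.003]
force: [-0.4, -0.6, -0.1]
opening: 0.0373
gripper_force: 0.0
```

Run:
```python
from h import *
go(.4932,.011,.012,83)
c,p,d=shot('top'); a=p[100:300,130:490]; cv2.imwrite('pics/t9.png',cv2.resize(a,(792,440),interpolation=2)[:,:,::-1])
```

```text
t 34.35 pos [0.3945 0.0227 0.1886] psi 82.9 tilt 0.16 open 0.0373 gf 0.0 q6 0.05
 slide total [0.002 0.396 0.707] rows>= 5.0 ('turnz', np.float64(-0.001))
```

View pics/t9.png

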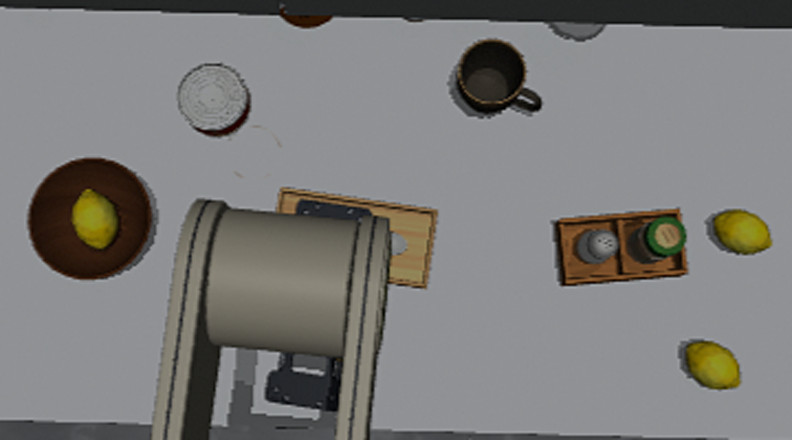

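The rack holds the shaker and jar upright, and the lemon is in the bowl. The arm hides the spoon, so I check it from the scene and wrist cameras.

Run:
```python
from h import *
c,p,d=shot('scene'); a=cv2.resize(p[180:270,255:375],(400,300)); c,w,d=shot('wrist'); cv2.imwrite('pics/f.png',np.hstack([a,cv2.resize(w,(400,300))])[:,:,::-1])
```

```text
(no output)
```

View pics/f.png

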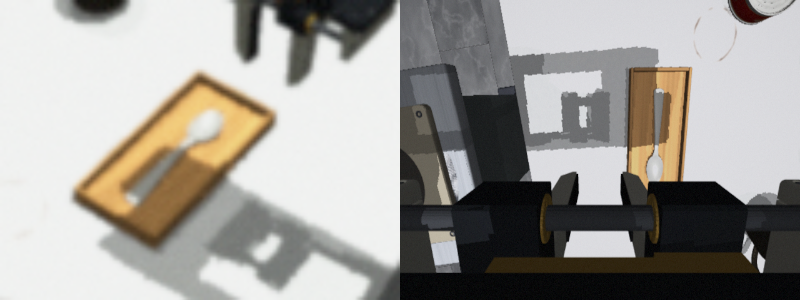

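The spoon lies flat, lengthwise and centred in the tray, and the gripper is clear of everything. I hand the job in.

```bash
python3 -c "
from h import *
print(robot.close_job())"
```

```text
the job is handed in; nothing more can be done
None
```

I handed the job in at about 34 s: the spice jar and salt shaker stand upright in the rack's two bays, the lemon is in the bowl, and the teaspoon lies lengthwise in the tray. I never touched the fish tin or mug; the hand-in returned no verdict, so this rests on the last camera views.

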